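Slide the lid off a mould box and take out the casting

ROBOT

A 7-joint arm with a two-finger parallel gripper is mounted at the origin on the work surface; the furniture and walls round the work are solid. World frame = base frame: x ahead of the robot, y to its left, z up, the work surface at z = 0. Lengths are in m, angles in rad, forces in N, time in s.
With the tool pointing down it reaches from about 0.425 to 0.875 m from the base axis. Payload 4.7 kg.
Tool frame: the origin (TCP) lies between the finger pads; the fingertips stand 14 mm ahead of it and the grasp point (between the pads) lies 5 mm behind it; z points along the fingers, y is the line along which they close (so a half turn about z gives the same grasp; the last joint's range is limited). The gripper opens to 87 mm and grips with 3 to 60 N. Pads are 19 mm wide; open, the fingers measure 117 mm over their backs; the gripper's body (75 mm by 190 mm) begins 51 mm behind the grasp point.
Start: joints at [-1.209, 0.321, -0.07, 1.45, 0.023, 1.371, -0.057], TCP at [0.222, 0.611, 0.237] pointing down, gripper open.
Joint ranges: [-2.86, 2.86], [-0.3, 2.09], [-1.38, 1.24], [0.06, 2.45], [-1.56, 4.7], [0.09, 2.05], [-2.69, 2.69]. Speed limits (rad/s): [2.57, 2.57, 3.14, 3.14, 3.14, 3.14, 3.14].

INTERFACE

Orientations are given as a rotation vector (axis times angle).
In Python, from bench import ctrl gives the robot as it stands.
- The arm moves only by the tool step_arm, never from a script. Its argument "commands" is a list of rows, each an object with "travel": the shift along the tool's x, y, z in m, a list of three; "turn": the turn, a rotation vector about the tool's x, y, z in degrees, a list of three. A call has 1 to 5 rows; each row is the pose to reach, as a shift and turn from the pose commanded when the call began, along the tool's axes at that moment; what a row does not reach only later rows make up. A row lasts 1/10 s, in which the tool goes at most 50 mm and 8.59 degrees, less where a joint would pass 70% of its speed; a pose out of reach is approached as far as the arm can. A call with a gripper value outside its range is refused whole. "gripper" is the opening, from 0 (shut) to 1 (fully open), set as the call begins (left out, the last holds). The fingers move at their own pace and stop on an object; "force" is the grip in N (left out, the last holds). Time passes only in rows, so rows that repeat a pose let the fingers close. It gives the time, the measured TCP pose, the force, the opening and the grip force at its end, in the units of the state.
- ctrl.get_state(): the state, without advancing time (a new reading comes with each control period).
- ctrl.get_image(name): name is "scene" or "top" or "wrist"; returns the picture (420x560x3 uint8, red, green, blue); there is no depth.
- ctrl.camera_model(name): a dict with "fx", "fy", "cx", "cy" (pixels), "R" (3x3) and "t" (3): a world point X has camera coordinates R X + t; the wrist camera has in their place "T_tool_cam" (4x4, takes a point from camera to tool coordinates, whose origin is the TCP and whose axes are the flange's). Camera axes: x right, y down, z forward; pixel columns grow to the right and rows downward; lengths in m; the calibration is good to about 2 mm. The wrist camera is an equidistant fisheye: a pixel r from the principal point sees the ray r / f radians off the axis. A picture is of the moment at which its call begins: read the wrist's pose just before it. camera_model takes no time and is no camera call.
- ctrl.close_job(): hands the job in; it is judged then, once.
The state is a dict: "time": time; "joint_positions": joint angles; "qd": joint speeds; "joint_torque": joint torques, N m; "position": TCP position; "tool_rot": TCP orientation; "ft_force": force on the tool from outside, world axes, zero at the start; "torque": the same for the moment, N m; "grip_width": opening from 0.0 (shut) to 1.0 (fully open); "grip_force": force on a finger pad.
Only numpy, scipy, OpenCV 4.12 (cv2) and the standard library are available. Lean on these libraries where they do the work, as an engineer would, in place of code of your own. Each camera call takes 0.05 s, during which the arm holds its last target. There are 200 camera calls.

TASK

Open the blue mould box: lift the yellow sliding lid up over the lip at its open end, slide it out of its grooves and lay it flat on the bench, handle upwards. Then lift the cast bracket out of the mould and set it down gently, upright as it lay in the mould and without dropping it, in the middle of the round steel plate. Leave the tape roll, the tape measure and the red screwdriver where they are, and let go of everything.

Things in the scene. Friction and masses are not known exactly. Their poses are not given: they have to be found in the camera images.
- case: Blue mould box with grey rails, fixed; 140 mm along its own x, 104 mm along its y, 79 mm high. Origin: centre of its underside, on the bench; z up. The lid slides out at its -x end, along -x. The closed lid lies on ledges along both long sides, 56 mm above the bench. The +x end is closed by a wall 79 mm high.
- case_lip (a point): Middle of the top of the lip across the box's open (-x) end: 66 mm from the box's centre along -x, 61 mm above the bench. The lip is 8 mm thick and stands 5 mm above the ledges, level with the closed lid's top, so the whole lid must rise more than 5 mm before it can slide out. Axes as the box's.
- case_rails (a point): Point midway between the two hold-down rails over the lid's long edges, at the level of their undersides, 73 mm above the bench; axes as the box's. Rails: x = -35 to +70 mm of the box, tops at 79 mm, 68 mm apart. Under them the lid can rise 12 mm at most: raise it about 8 mm and slide it level; it is free once slid over 95 mm.
- mould (a point): Centre of the mould cavity's mouth, in the middle of the box, 24 mm above the bench, level with the top of the black rubber mould block. The cavity is 84 x 48 mm (box x, y) and 12 mm deep; the bracket's base lies in it with 2 mm of play to each side. Lift it straight up. Axes as the box's.
- lid_grip (a point): Centre of the black handle bar on the yellow lid. The bar stands up across the lid: 12 mm thick along x, 44 mm long along y, from the plate's top to 28 mm above it. This point is 19 mm above the lid's underside and 40 mm from the lid's centre towards its leading (-x) edge. Axes: the lid's, parallel to the box's when closed, z up.
- lid_middle (a point): Centre of the yellow lid's plate, which is 120 x 82 x 5 mm (own x along the slide, y across), loose, about 0.2 kg, 2 mm of play in the box. Half-way through its thickness: 58.5 mm above the bench when closed, 2.5 mm when it lies flat on the bench, handle up.
- bracket_grip (a point): Centre of the upright web of the cast aluminium bracket (loose, about 0.25 kg), 26 mm above its underside. The web stands across the middle of a base plate 80 x 44 x 12 mm (own x, y, z); it is 10 mm thick along x, 40 mm long along y, its top 40 mm above the underside. In the box, axes parallel to the box's, underside 12 mm above the bench.
- bracket_foot (a point): Centre of the underside of the bracket's base plate; axes as bracket_grip.
- plate_top (a point): Centre of the top of the round steel plate, 132 mm in diameter and 15 mm high, fixed to the bench; z up. The bracket's base goes flat on it.
- tape_roll_middle (a point): Centre of a brown roll of tape lying flat, 107 mm across, 48 mm high; a bystander.
- tape_measure_middle (a point): Middle of a yellow and black tape measure, 64 x 69 x 32 mm; a bystander.
- driver_middle (a point): Middle of a screwdriver with a red handle lying on the bench, 200 mm long along its own y, handle 26 mm thick; a bystander.
- rod_jig: Fixed steel jig on the bench beyond the box, about 140 x 150 mm, with a thin black rod standing up from it to 0.86 m above the bench: keep the arm clear of it, passing between it and the robot's base. Origin: the jig's foot.
- black_tube_1: Black tube on the bench behind the work, fixed, 27 mm thick, 600 mm long along its own y. Origin: its middle, on the bench. Nearer the robot stands a fixed steel clamp fixture, about x = 0.07 to 0.40, y = -0.32 to -0.08 (m, robot base frame), up to 180 mm high. The bare bench between tube and fixture, in front of the box's open end, has room for the lid.
Mind the look-alikes: they are no part of the job. Of the things shaped like the part that bears lid_grip, the yellow one is meant.

How it is judged:
By the outcome, as a careful person would: the job done as asked, in the order asked, and still so for the second after the job is handed in, with the robot touching nothing.
It also fails if it takes over 64 s, if anything falls off the work surface, if the arm or the gripper's body presses on something with over 40 N, if the wrist force passes 120 N, or if a joint passes its speed limit or range.

## Working session

There is one attempt and no reset: what is moved stays moved. The work goes in short steps, Python scripts to look and compute and a tool call to move; the robot and the scene stay as the last step left them, time stands still between calls to the robot, and variables do not carry over. Pictures are saved under pics/ and viewed, at most 10 in all, crops included, and the job is handed in when it is done.

Besides the shell and the picture viewer there is one more tool, called after "Emit:" as a command line: name --argument value ..., lists and objects as JSON in quotes. step_arm: Moves the arm, as the interface text tells. Its arguments: {"type":"object","properties":{"commands":{"type":"array"},"gripper":{"type":"number"},"force":{"type":"number"}},"required":["commands"]}

```bash
ls; mkdir -p pics
python3 - <<'E'
from bench import ctrl
import cv2,pickle,numpy as np
s=ctrl.get_state();print(s)
ims={}
for n in("scene","top","wrist"):
    ims[n]=(ctrl.get_image(n),ctrl.camera_model(n),ctrl.get_state());cv2.imwrite(f"pics/{n}0.png",ims[n][0][:,:,::-1])
pickle.dump(ims,open("v0.pkl","wb"))
for n in ims: print(n,ims[n][1])
E
```

```text
pics
{'time': 0.0, 'joint_positions': array([-1.20888823,  0.32183673, -0.07009593,  1.45166731,  0.02259305,
        1.37078697, -0.05689013]), 'qd': array([-1.25456652e-03, -1.90307955e-03,  7.09076855e-04,  6.03815324e-04,
       -8.83410019e-04, -7.21103338e-05,  1.13906619e-03]), 'joint_torque': array([ 1.13507388e-04, -4.91283917e+01, -4.03621774e-01, -3.12523842e+01,
       -6.37484458e-02,  4.39285592e-02,  1.85033882e-04]), 'position': array([0.2214037 , 0.61057573, 0.23545651]), 'tool_rot': array([-5.43466907e-01, -3.09397840e+00,  2.97712488e-03]), 'ft_force': array([ 0.05397145,  0.22278724, -1.05339862]), 'torque': array([-0.01339831,  0.01720984, -0.01370012]), 'grip_force': 0.0, 'grip_width': 0.9983402069746649}
scene {'fx': 383.4144584150537, 'fy': 383.4144584150537, 'cx': 274.02624003537295, 'cy': 206.10915542443334, 'R': array([[ 0.84174699, -0.53984747,  0.00516799],
       [-0.31402316, -0.49737647, -0.80870644],
       [ 0.43914856,  0.67910334, -0.58818976]]), 't': array([-0.51717893,  0.12835325,  0.86148741])}
top {'fx': 477.49734352572153, 'fy': 477.49734352572153, 'cx': 281.3759355998136, 'cy': 205.88544924089575, 'R': array([[-0.02270233, -0.99956578,  0.01878451],
       [-0.98853107,  0.01963778, -0.14973535],
       [ 0.14930144, -0.02196842, -0.98854766]]), 't': array([-0.15658997,  0.50197747,  1.21054034])}
wrist {'fx': 325.19226210127806, 'fy': 325.19226210127806, 'cx': 278.4103980176698, 'cy': 207.77363928139525, 'T_tool_cam': array([[ 5.67183515e-04, -9.70204404e-01, -2.42287210e-01,
         6.61613280e-02],
       [ 9.99999834e-01,  5.25268889e-04,  2.37590880e-04,
        -4.20363281e-05],
       [-1.03245784e-04, -2.42287305e-01,  9.70204541e-01,
        -1.48019160e-01],
       [ 0.00000000e+00,  0.00000000e+00,  0.00000000e+00,
         1.00000000e+00]])}
```

View pics/top0.png

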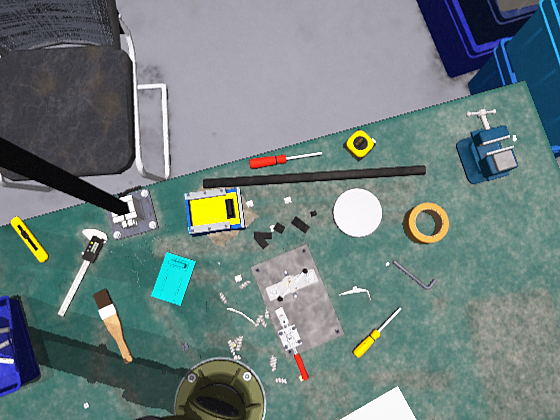

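View pics/scene0.png

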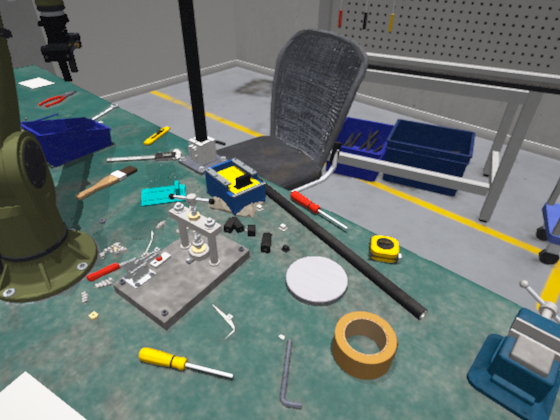

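The top view shows the blue box at (214,211). Its yellow lid has the black handle at (231,208), to the right, so the open end faces world -y. The steel plate is at (357,213), the tape roll at (428,222), the rod jig at (132,213) and the black tube runs along row 177. There are two lid shapes: yellow at (214,210) inside the box and cyan at (175,278) on the bench. The yellow one in the box is the one meant, and I'll confirm that in an enlarged crop.

```bash
cat > h.py <<'E'
import numpy as np,cv2
from scipy.spatial.transform import Rotation as Ro
def ray(n,m,uv,st=None):
    u=np.atleast_2d(np.asarray(uv,float)); a=(u-[m["cx"],m["cy"]])/[m["fx"],m["fy"]]
    if n!="wrist":
        d=np.c_[a,np.ones(len(a))]@m["R"]; o=-m["R"].T@m["t"]
    else:
        th=np.linalg.norm(a,axis=1,keepdims=True); d=np.c_[a/np.maximum(th,1e-9)*np.sin(th),np.cos(th)]
        T=np.eye(4);T[:3,:3]=Ro.from_rotvec(st["tool_rot"]).as_matrix();T[:3,3]=st["position"];T=T@m["T_tool_cam"]
        d=d@T[:3,:3].T;o=T[:3,3]
    return o,d
def onz(n,m,uv,z,st=None):
    o,d=ray(n,m,uv,st); return o+d*((z-o[2])/d[:,2:])
def blob(mask,near=None,amin=20):
    c,_=cv2.findContours(mask.astype(np.uint8),cv2.RETR_EXTERNAL,cv2.CHAIN_APPROX_NONE)
    c=[k for k in c if cv2.contourArea(k)>=amin]
    if near is None: return max(c,key=cv2.contourArea)
    return min(c,key=lambda k:abs(cv2.pointPolygonTest(k,near,True)) if cv2.pointPolygonTest(k,near,True)<0 else 0)
def hsv(im): return cv2.cvtColor(im,cv2.COLOR_RGB2HSV)
E
python3 - <<'E'
from h import *; import pickle
V=pickle.load(open("v0.pkl","rb")); im,m,_=V["top"]; H=hsv(im)
y=(H[...,0]>22)&(H[...,0]<35)&(H[...,1]>150)&(H[...,2]>120); b=blob(y,(205,211))
print("yellow",onz("top",m,cv2.boxPoints(cv2.minAreaRect(b)),.061)[:,:2].round(4))
bl=np.zeros_like(y); sub=(H[...,2]<70); bl[195:222,222:240]=sub[195:222,222:240]
hb=blob(bl,(231,208)); r=cv2.minAreaRect(hb); print("handle",r,onz("top",m,cv2.boxPoints(r),.089)[:,:2].round(4), onz("top",m,[r[0]],.089))
bu=(H[...,0]>100)&(H[...,0]<130)&(H[...,1]>120); bu[:180]=0;bu[240:]=0;bu[:,:180]=0;bu[:,250:]=0
pts=np.argwhere(bu)[:,::-1].astype(np.float32); r=cv2.minAreaRect(pts);print("blue",r)
w=(H[...,1]<40)&(H[...,2]>150); pb=blob(w,(357,213)); e=cv2.fitEllipse(pb); print("plate",e,onz("top",m,[e[0]],.015), np.ptp(onz("top",m,pb[:,0],.015),axis=0))
for nm,p in dict(jig=(132,213),jigr=(126,208),tubeL=(204,184),tubeR=(425,170),roll=(428,222),drv=(285,160),cyan=(175,278),base=(220,390)).items(): print(nm,onz("top",m,[p],.015)[0,:2].round(3))
cv2.imwrite("pics/crop1.png",np.hstack([cv2.resize(im[175:305,130:260],(520,520),interpolation=cv2.INTER_CUBIC)])[:,:,::-1])
E
```

```text
yellow [[ 0.521   0.0704]
 [ 0.534  -0.0499]
 [ 0.4537 -0.0591]
 [ 0.4411  0.0601]]
handle ((229.90347290039062, 208.3413848876953), (18.934370040893555, 7.391047954559326), 85.2363510131836) [[ 0.5108 -0.026 ]
 [ 0.512  -0.0445]
 [ 0.4641 -0.048 ]
 [ 0.4629 -0.0297]] [[ 0.48736061 -0.03705925  0.089     ]]
blue ((213.91001892089844, 209.3699951171875), (47.09330749511719, 57.13422393798828), 81.8698959350586)
plate ((356.9672546386719, 211.23580932617188), (47.65280532836914, 51.560943603515625), 144.3280487060547) [[ 0.48372577 -0.3694583   0.015     ]] [0.13306221 0.12946231 0.        ]
jig [0.491 0.228]
jigr [0.505 0.244]
tubeL [0.566 0.038]
tubeR [ 0.593 -0.56 ]
roll [ 0.451 -0.558]
drv [ 0.628 -0.18 ]
cyan [0.318 0.113]
base [ 0.037 -0.003]
```

View pics/crop1.png

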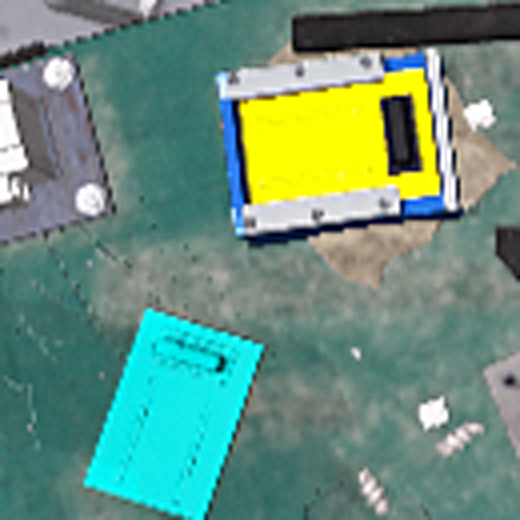

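The crop confirms it: the yellow lid is in the blue box at crop (330,140), with its black handle at (402,132) by the open lip. The cyan one at crop (175,415) is a look-alike lying loose. Next I'll plan the approach, passing inside the rod at about (0.50,0.24).

```bash
cat > plan.py <<'E'
# usage: plan.py x,y,z,yawdeg ...  -> rows relative to the present pose (tool down, tool y at yaw)
import sys; from h import *; from bench import ctrl
s=ctrl.get_state(); R0=Ro.from_rotvec(s["tool_rot"]); 
y0=R0.as_matrix()[:,1]; print("t",round(s["time"],2),"pos",s["position"].round(4),"yaw",np.degrees(np.arctan2(y0[1],y0[0])).round(1))
for a in sys.argv[1:]:
    x,y,z,w=map(float,a.split(",")); w=np.radians(w); Y=np.array([np.cos(w),np.sin(w),0]); Z=np.array([0,0,-1.])
    R1=Ro.from_matrix(np.c_[np.cross(Y,Z),Y,Z])
    print(R0.inv().apply(np.array([x,y,z])-s["position"]).round(3).tolist(),np.degrees((R0.inv()*R1).as_rotvec()).round(1).tolist())
E
python3 plan.py .21,.56,.26,75 .194,.51,.28,82 .177,.46,.28,88 .163,.43,.28,92 .2,.39,.28,95 .27,.35,.28,96
python3 - <<'E'
from h import *; import pickle
V=pickle.load(open("v0.pkl","rb")); im,m,_=V["top"]
for p in [(262,240),(279,228),(300,225),(313,213),(289,200),(250,203),(237,279),(250,220)]: print(p,onz("top",m,[p],.008)[0,:2].round(3))
E
```

```text
t 0.15 pos [0.2214 0.6107 0.2357] yaw 70.1
[-0.007, -0.052, -0.024] [-0.1, -0.0, -4.9]
[-0.009, -0.104, -0.044] [-0.1, -0.0, -11.9]
[-0.01, -0.157, -0.044] [-0.1, -0.0, -17.9]
[-0.007, -0.19, -0.044] [-0.1, -0.0, -21.9]
[-0.055, -0.215, -0.044] [-0.1, -0.0, -24.9]
[-0.135, -0.229, -0.044] [-0.1, -0.0, -25.9]
(262, 240) [ 0.413 -0.114]
(279, 228) [ 0.444 -0.16 ]
(300, 225) [ 0.451 -0.216]
(313, 213) [ 0.482 -0.252]
(289, 200) [ 0.519 -0.189]
(250, 203) [ 0.513 -0.084]
(237, 279) [ 0.312 -0.047]
(250, 220) [ 0.467 -0.083]
```

Emit:
step_arm --commands '[{"travel": [-0.007, -0.05, -0.022], "turn": [0, 0, -5]}, {"travel": [-0.009, -0.098, -0.044], "turn": [0, 0, -12]}, {"travel": [-0.01, -0.148, -0.044], "turn": [0, 0, -18]}, {"travel": [-0.007, -0.19, -0.044], "turn": [0, 0, -22]}, {"travel": [-0.05, -0.213, -0.044], "turn": [0, 0, -25]}]' --gripper 0.6 --force 30

```text
time: 0.65
position: [0.1901, 0.393, 0.2808]
tool_rot: [0.159, -3.136, -0.002]
ft_force: [0.9, 1.3, 0.4]
grip_width: 0.647
grip_force: 0.0
```

```bash
python3 plan.py .235,.36,.28,96 .275,.33,.28,96 .315,.292,.28,96 .348,.25,.28,96 .375,.205,.28,96
```

```text
t 0.65 pos [0.1901 0.393  0.2808] yaw 95.8
[-0.041, -0.037, 0.001] [0.1, -0.1, -0.2]
[-0.078, -0.071, 0.001] [0.1, -0.1, -0.2]
[-0.114, -0.113, 0.001] [0.1, -0.1, -0.2]
[-0.143, -0.158, 0.0] [0.1, -0.1, -0.2]
[-0.165, -0.206, 0.0] [0.1, -0.1, -0.2]
```

Emit:
step_arm --commands '[{"travel": [-0.033, -0.036, 0]}, {"travel": [-0.07, -0.07, 0]}, {"travel": [-0.105, -0.105, 0]}, {"travel": [-0.137, -0.143, 0]}, {"travel": [-0.16, -0.187, 0]}]'

```text
$.commands[0]: bad value
```

```bash
python3 plan.py .40,.16,.28,96 .418,.11,.28,96 .43,.06,.28,96 .435,.01,.28,96 .44,-.04,.28,96
```

```text
t 0.65 pos [0.1901 0.393  0.2808] yaw 95.8
[-0.185, -0.253, 0.0] [0.1, -0.1, -0.2]
[-0.198, -0.305, 0.0] [0.1, -0.1, -0.2]
[-0.205, -0.356, 0.0] [0.1, -0.1, -0.2]
[-0.205, -0.406, 0.0] [0.1, -0.1, -0.2]
[-0.205, -0.456, -0.0] [0.1, -0.1, -0.2]
```

Turn is mandatory in each row.

Emit:
step_arm --commands '[{"travel": [-0.033, -0.036, 0], "turn": [0, 0, 0]}, {"travel": [-0.07, -0.07, 0], "turn": [0, 0, 0]}, {"travel": [-0.105, -0.105, 0], "turn": [0, 0, 0]}, {"travel": [-0.137, -0.143, 0], "turn": [0, 0, 0]}, {"travel": [-0.16, -0.187, 0], "turn": [0, 0, 0]}]'

```text
time: 1.15
position: [0.3734, 0.2202, 0.2804]
tool_rot: [-0.139, 3.138, 0.0]
ft_force: [0.5, 0.7, 0.1]
grip_width: 0.603
grip_force: 0.0
```

```bash
python3 plan.py .40,.16,.28,96 .418,.11,.28,96 .43,.06,.28,96 .435,.01,.28,96 .44,-.04,.28,96
```

```text
t 1.15 pos [0.3734 0.2202 0.2804] yaw 95.1
[-0.021, -0.062, 0.0] [0.0, 0.0, -0.9]
[-0.035, -0.114, 0.0] [0.0, 0.0, -0.9]
[-0.042, -0.165, 0.0] [0.0, 0.0, -0.9]
[-0.043, -0.215, 0.0] [0.0, 0.0, -0.9]
[-0.043, -0.265, 0.0] [0.0, 0.0, -0.9]
```

Emit:
step_arm --commands '[{"travel": [-0.014, -0.045, 0], "turn": [0, 0, -0.5]}, {"travel": [-0.029, -0.09, 0], "turn": [0, 0, -0.9]}, {"travel": [-0.038, -0.138, 0], "turn": [0, 0, -0.9]}, {"travel": [-0.043, -0.187, 0], "turn": [0, 0, -0.9]}, {"travel": [-0.045, -0.23, 0], "turn": [0, 0, -0.9]}]'

```text
time: 1.65
position: [0.4371, -0.0062, 0.2805]
tool_rot: [-0.161, 3.137, 0.0]
ft_force: [0.8, 0.4, -0.8]
grip_width: 0.597
grip_force: 0.0
```

Run:
```python
from bench import ctrl
import cv2,pickle
for i in range(3): ctrl.camera_model("wrist")
s=ctrl.get_state(); im=ctrl.get_image("wrist"); pickle.dump((im,ctrl.camera_model("wrist"),s),open("w1.pkl","wb"))
cv2.imwrite("pics/w1.png",im[:,:,::-1]); print(s["position"],s["qd"].round(3))
```

```text
[ 0.43713657 -0.0061771   0.28048248] [ 0.322 -0.001  0.577 -0.064  0.1    0.001  0.877]
```

View pics/w1.png

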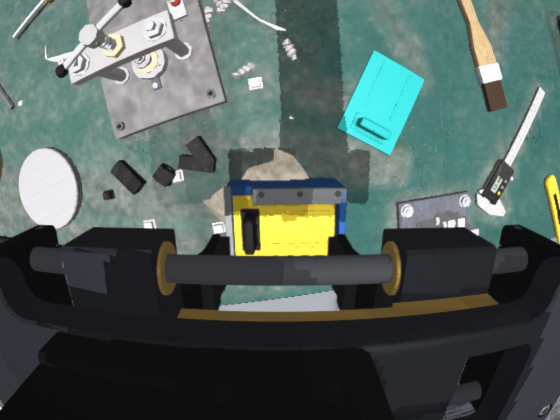

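The wrist view shows the box with the lid handle at (250,232). There are black scraps near (127–198,155–176) and white ones at (147,224) and (218,228), on the ground where the lid will go. I'll check their height while moving over the handle.

```bash
python3 - <<'E'
from h import *; import pickle
V=pickle.load(open("v0.pkl","rb"))["top"]; W=pickle.load(open("w1.pkl","rb"))
def tri(a,b):
    o1,d1=ray("top",V[1],a);o2,d2=ray("wrist",W[1],b,W[2]);d1=d1[0];d2=d2[0]
    k=np.linalg.lstsq(np.c_[d1,-d2],o2-o1,rcond=None)[0];p,q=o1+k[0]*d1,o2+k[1]*d2
    return ((p+q)/2).round(4),np.linalg.norm(p-q).round(4)
for a,b in [((289,200),(147,224)),((250,203),(218,228)),((300,225),(127,176)),((313,213),(108,195)),((357,211.2),(49,188))]: print(a,tri(a,b))
E
python3 plan.py .462,-.04,.24,95.7 .487,-.037,.19,95.7
```

```text
(289, 200) (array([ 0.5202, -0.1887,  0.0033]), np.float64(0.0012))
(250, 203) (array([ 0.5145, -0.0831,  0.0013]), np.float64(0.0017))
(300, 225) (array([ 0.4506, -0.2161,  0.0132]), np.float64(0.001))
(313, 213) (array([ 0.483 , -0.2525,  0.0048]), np.float64(0.0006))
(357, 211.2) (array([ 0.4845, -0.3723,  0.0009]), np.float64(0.0026))
t 1.7 pos [ 0.4377 -0.0141  0.2808] yaw 95.3
[-0.022, -0.028, 0.041] [-0.2, 0.1, -0.4]
[-0.047, -0.027, 0.091] [-0.2, 0.1, -0.4]
```

Emit:
step_arm --commands '[{"travel": [-0.022, -0.026, 0.04], "turn": [0, 0, -0.4]}, {"travel": [-0.047, -0.027, 0.08], "turn": [0, 0, -0.4]}, {"travel": [-0.047, -0.027, 0.09], "turn": [0, 0, -0.4]}, {"travel": [-0.047, -0.027, 0.09], "turn": [0, 0, -0.4]}, {"travel": [-0.047, -0.027, 0.09], "turn": [0, 0, -0.4]}]'

```text
time: 2.2
position: [0.4866, -0.025, 0.1914]
tool_rot: [-0.176, 3.136, 0.001]
ft_force: [0.7, 0.1, 0.6]
grip_width: 0.599
grip_force: 0.0
```

Run:
```python
from h import *; from bench import ctrl
import cv2,pickle
s=ctrl.get_state(); im=ctrl.get_image("wrist"); m=ctrl.camera_model("wrist"); pickle.dump((im,m,s),open("w2.pkl","wb"))
cv2.imwrite("pics/w2.png",im[:,:,::-1]); print(s["position"],s["qd"].round(3))
H=hsv(im);y=(H[...,0]>22)&(H[...,0]<35)&(H[...,1]>150)&(H[...,2]>100); b=blob(y); print(cv2.minAreaRect(b))
```

```text
[ 0.48661067 -0.02501295  0.19142499] [-0.001 -0.027 -0.002 -0.018 -0.001 -0.003  0.002]
((311.5, 207.0), (88.0, 133.0), 90.0)
```

View pics/w2.png

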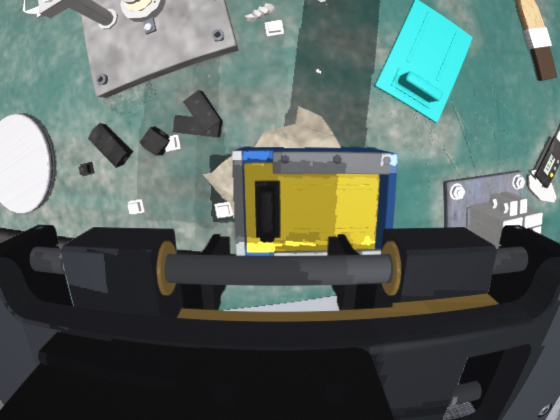

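The wrist view shows the handle bar at (267,210), running parallel to the tool's x axis, with the near rail at (335,162) and the lid edges square to the picture. So the yaw is right.

Run:
```python
from h import *; import pickle
im,m,s=pickle.load(open("w2.pkl","rb")); H=hsv(im)
sub=np.zeros(im.shape[:2],bool); sub[172:250,246:300]=True
d=(H[...,2]<75)&sub; b=blob(d,(267,210)); r=cv2.minAreaRect(b); print(r,cv2.boundingRect(b))
P=onz("wrist",m,cv2.boxPoints(r),.089,s); print(P.round(4)); C=onz("wrist",m,[r[0]],.089,s)[0]; print(C)
y=(H[...,0]>22)&(H[...,0]<35)&(H[...,1]>150)&(H[...,2]>60)
for row in (190,200,210,220): 
    c=np.where(y[row])[0]; k=np.where(d[row])[0]; print(row,c.min(),c.max(),k.min(),k.max())
# slide direction from the near rail/lid edge (yellow top edge by column)
e=[(c,np.where(y[:,c])[0].min()) for c in range(285,375,5)]; Q=onz("wrist",m,e,.061,s)[:,:2]; k=np.polyfit(Q[:,1],Q[:,0],1); print("dx/dy lid edge",k[0], Q[0],Q[-1])
g=(H[...,1]<60)&(H[...,2]>90); e=[(c,np.where(g[140:175,c])[0].min()+140) for c in range(285,365,5)]; Q=onz("wrist",m,e,.079,s)[:,:2]; print("rail",np.polyfit(Q[:,1],Q[:,0],1),Q[0],Q[-1])
```

```text
((267.0, 211.0), (60.0, 24.0), 90.0) (255, 181, 25, 61)
[[ 0.4637 -0.0458  0.089 ]
 [ 0.4617 -0.0271  0.089 ]
 [ 0.5109 -0.0216  0.089 ]
 [ 0.5131 -0.0411  0.089 ]]
[ 0.48673973 -0.03390125  0.089     ]
190 245 378 255 279
200 246 377 255 279
210 246 376 256 279
220 246 376 256 279
dx/dy lid edge -0.11673495573513314 [ 0.4595511  -0.02209984] [0.45117662 0.05296811]
rail [-0.13203105  0.426484  ] [ 0.42975375 -0.02591496] [0.4217651  0.03458948]
```

```bash
python3 plan.py .488,-.0375,.15,96.5 .488,-.0375,.08,96.5
```

```text
t 2.25 pos [ 0.487  -0.025   0.1921] yaw 96.4
[0.001, -0.013, 0.042] [0.1, 0.1, -0.1]
[0.001, -0.013, 0.112] [0.1, 0.1, -0.1]
```

Emit:
step_arm --commands '[{"travel": [0, -0.0125, 0.03], "turn": [0, 0, 0]}, {"travel": [0, -0.0125, 0.065], "turn": [0, 0, 0]}, {"travel": [0, -0.0125, 0.095], "turn": [0, 0, 0]}, {"travel": [0, -0.0125, 0.112], "turn": [0, 0, 0]}, {"travel": [0, -0.0125, 0.112], "turn": [0, 0, 0]}]' --gripper 0.42

```text
time: 2.75
position: [0.4869, -0.0372, 0.0781]
tool_rot: [0.176, -3.135, -0.001]
ft_force: [-0.8, -0.2, -0.9]
grip_width: 0.422
grip_force: 0.0
```

Emit:
step_arm --commands '[{"travel": [0, 0, 0.001], "turn": [0, 0, 0]}, {"travel": [0, 0, 0.001], "turn": [0, 0, 0]}, {"travel": [0, 0, 0.001], "turn": [0, 0, 0]}, {"travel": [0, 0, 0.001], "turn": [0, 0, 0]}, {"travel": [0, 0, 0.001], "turn": [0, 0, 0]}]' --gripper 0 --force 40

```text
time: 3.25
position: [0.4888, -0.0366, 0.0787]
tool_rot: [-0.176, 3.135, 0.003]
ft_force: [-0.9, 2.8, 6.9]
grip_width: 0.135
grip_force: 40.0
```

Emit:
step_arm --commands '[{"travel": [0, 0, -0.003], "turn": [0, 0, 0]}, {"travel": [0, 0, -0.006], "turn": [0, 0, 0]}, {"travel": [0, 0, -0.009], "turn": [0, 0, 0]}, {"travel": [0, 0, -0.009], "turn": [0, 0, 0]}, {"travel": [0, 0, -0.009], "turn": [0, 0, 0]}]'

```text
time: 3.75
position: [0.488, -0.0387, 0.0866]
tool_rot: [-0.173, 3.137, -0.001]
ft_force: [0.5, -0.1, -1.6]
grip_width: 0.135
grip_force: 40.0
```

```bash
python3 plan.py
python3 - <<'E'
from bench import ctrl
import cv2
im=ctrl.get_image("wrist");cv2.imwrite("pics/w3.png",im[:,:,::-1]);s=ctrl.get_state();print(s["torque"],s["ft_force"],s["tool_rot"])
E
```

```text
t 3.75 pos [ 0.488  -0.0387  0.0866] yaw 96.3
[-0.07089282  0.01443395 -0.04218216] [-0.53197426 -0.4872427  -2.00320544] [-1.73584103e-01  3.13677501e+00 -8.89263616e-04]
```

Raised 7.9 mm, and the wrist carries the lid's weight of about 2 N. Next is the slide out.

Emit:
step_arm --commands '[{"travel": [0, -0.01, 0], "turn": [0, 0, 0]}, {"travel": [0, -0.02, 0], "turn": [0, 0, 0]}, {"travel": [0, -0.03, 0], "turn": [0, 0, 0]}, {"travel": [0, -0.04, 0], "turn": [0, 0, 0]}, {"travel": [0, -0.05, 0], "turn": [0, 0, 0]}]'

```text
time: 4.3
position: [0.4936, -0.0888, 0.0865]
tool_rot: [-0.173, 3.137, -0.0]
ft_force: [-0.3, 0.1, -1.7]
grip_width: 0.13
grip_force: 40.0
```

Emit:
step_arm --commands '[{"travel": [0, -0.015, 0], "turn": [0, 0, 0]}, {"travel": [0, -0.03, 0], "turn": [0, 0, 0]}, {"travel": [0, -0.045, 0], "turn": [0, 0, 0]}, {"travel": [0, -0.06, 0], "turn": [0, 0, 0]}, {"travel": [0, -0.07, 0], "turn": [0, 0, 0]}]'

```text
time: 4.8
position: [0.5013, -0.159, 0.0866]
tool_rot: [-0.172, 3.137, -0.001]
ft_force: [-0.1, -0.1, -1.7]
grip_width: 0.131
grip_force: 40.0
```

```bash
python3 plan.py .507,-.195,.095,93 .507,-.195,.04,93 .507,-.195,.025,93
```

```text
t 4.8 pos [ 0.5013 -0.159   0.0866] yaw 96.3
[-0.002, -0.036, -0.008] [-0.0, 0.0, 3.3]
[-0.002, -0.036, 0.047] [-0.0, 0.0, 3.3]
[-0.002, -0.036, 0.062] [-0.0, 0.0, 3.3]
```

Emit:
step_arm --commands '[{"travel": [-0.001, -0.015, -0.006], "turn": [0, 0, 0]}, {"travel": [-0.002, -0.03, -0.008], "turn": [0, 0, 1.5]}, {"travel": [-0.002, -0.036, -0.005], "turn": [0, 0, 3.3]}, {"travel": [-0.002, -0.036, 0.012], "turn": [0, 0, 3.3]}, {"travel": [-0.002, -0.036, 0.03], "turn": [0, 0, 3.3]}]'

```text
time: 5.3
position: [0.5077, -0.1929, 0.0561]
tool_rot: [-0.081, 3.14, 0.0]
ft_force: [0.5, 0.2, -1.2]
grip_width: 0.137
grip_force: 40.0
```

Emit:
step_arm --commands '[{"travel": [0, 0, 0.01], "turn": [0, 0, 0]}, {"travel": [0, 0, 0.02], "turn": [0, 0, 0]}, {"travel": [0, 0, 0.028], "turn": [0, 0, 0]}, {"travel": [0, 0, 0.031], "turn": [0, 0, 0]}, {"travel": [0, 0, 0.031], "turn": [0, 0, 0]}]'

```text
time: 5.8
position: [0.5072, -0.1926, 0.0253]
tool_rot: [0.084, -3.14, -0.0]
ft_force: [0.5, 0.0, -0.8]
grip_width: 0.136
grip_force: 40.0
```

Emit:
step_arm --commands '[{"travel": [0, 0, 0.001], "turn": [0, 0, 0]}, {"travel": [0, 0, 0.002], "turn": [0, 0, 0]}, {"travel": [0, 0, 0.003], "turn": [0, 0, 0]}, {"travel": [0, 0, 0.003], "turn": [0, 0, 0]}]'

```text
time: 6.2
position: [0.5077, -0.1927, 0.0229]
tool_rot: [-0.084, 3.14, 0.0]
ft_force: [-0.0, -0.5, -1.9]
grip_width: 0.138
grip_force: 40.0
```

Run:
```python
from bench import ctrl
import cv2,numpy as np
a=ctrl.get_image("wrist");b=ctrl.get_image("scene")
b=cv2.resize(b[140:300,150:370],(660,480));cv2.imwrite("pics/s4.png",b[:,:,::-1])
```

```text
(no output)
```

View pics/s4.png

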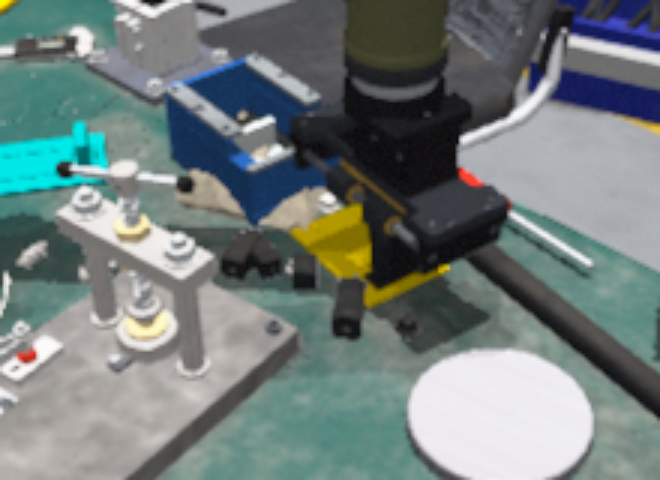

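The lid lies clear of the box, tube and scraps, just above the bench, with the bracket web visible in the box at (262,135). I'll lower it to contact and release.

Emit:
step_arm --commands '[{"travel": [0, 0, 0.001], "turn": [0, 0, 0]}, {"travel": [0, 0, 0.002], "turn": [0, 0, 0]}, {"travel": [0, 0, 0.002], "turn": [0, 0, 0]}]'

```text
time: 6.6
position: [0.5077, -0.1927, 0.0227]
tool_rot: [-0.084, 3.14, 0.003]
ft_force: [-5.6, 3.1, 17.4]
grip_width: 0.133
grip_force: 40.0
```

Emit:
step_arm --commands '[{"travel": [0, 0, -0.001], "turn": [0, 0, 0]}, {"travel": [0, 0, -0.001], "turn": [0, 0, 0]}, {"travel": [0, 0, -0.001], "turn": [0, 0, 0]}, {"travel": [0, 0, -0.001], "turn": [0, 0, 0]}]' --gripper 0.4

```text
time: 7.0
position: [0.5072, -0.1925, 0.0213]
tool_rot: [0.084, -3.14, -0.0]
ft_force: [-0.0, -0.0, 1.0]
grip_width: 0.372
grip_force: 0.0
```

Emit:
step_arm --commands '[{"travel": [0, 0, -0.02], "turn": [0, 0, 0]}, {"travel": [0, 0, -0.05], "turn": [0, 0, 0]}, {"travel": [0, 0, -0.09], "turn": [0, 0, 0]}, {"travel": [0, 0, -0.13], "turn": [0, 0, 0]}, {"travel": [0, 0, -0.17], "turn": [0, 0, 0]}]'

```text
time: 7.5
position: [0.5069, -0.1927, 0.1929]
tool_rot: [0.084, -3.14, -0.0]
ft_force: [-0.4, 0.4, 0.4]
grip_width: 0.398
grip_force: 0.0
```

```bash
python3 plan.py .49,-.15,.21,94 .48,-.1,.21,96.4 .475,-.05,.21,96.4 .475,-.01,.21,96.4 .475,.004,.21,96.4
```

```text
t 7.5 pos [ 0.5069 -0.1927  0.1929] yaw 93.1
[0.015, 0.044, -0.017] [0.0, -0.0, -0.9]
[0.022, 0.094, -0.017] [0.0, -0.0, -3.3]
[0.024, 0.144, -0.017] [0.0, -0.0, -3.3]
[0.022, 0.184, -0.017] [0.0, -0.0, -3.3]
[0.021, 0.198, -0.017] [0.0, -0.0, -3.3]
```

Emit:
step_arm --commands '[{"travel": [0.015, 0.044, -0.015], "turn": [0, 0, -0.9]}, {"travel": [0.021, 0.092, -0.015], "turn": [0, 0, -3.3]}, {"travel": [0.022, 0.14, -0.015], "turn": [0, 0, -3.3]}, {"travel": [0.021, 0.18, -0.015], "turn": [0, 0, -3.3]}, {"travel": [0.02, 0.18, -0.015], "turn": [0, 0, -3.3]}]' --gripper 0.5

```text
time: 8.0
position: [0.4771, -0.0072, 0.2063]
tool_rot: [0.191, -3.136, -0.004]
ft_force: [-0.2, 0.2, 0.1]
grip_width: 0.496
grip_force: 0.0
```

Emit:
step_arm --commands '[{"travel": [0, 0, 0], "turn": [0, 0, 0]}]'

```text
time: 8.1
position: [0.4776, -0.0133, 0.2064]
tool_rot: [0.178, -3.136, 0.001]
ft_force: [0.2, -1.0, -0.1]
grip_width: 0.502
grip_force: 0.0
```

Run:
```python
from bench import ctrl
import cv2,pickle
s=ctrl.get_state(); im=ctrl.get_image("wrist"); pickle.dump((im,ctrl.camera_model("wrist"),s),open("w5.pkl","wb"))
t=ctrl.get_image("top"); pickle.dump(t,open("t5.pkl","wb"))
a=cv2.resize(im[120:270,60:440],(760,300)); b=cv2.resize(t[160:250,170:420],(760,274))
import numpy as np
cv2.imwrite("pics/w5.png",np.vstack([a,b])[:,:,::-1]); print(s["position"],s["tool_rot"])
```

```text
[ 0.47763895 -0.01334333  0.20641999] [ 1.78495895e-01 -3.13641950e+00  8.22713618e-04]
```

View pics/w5.png

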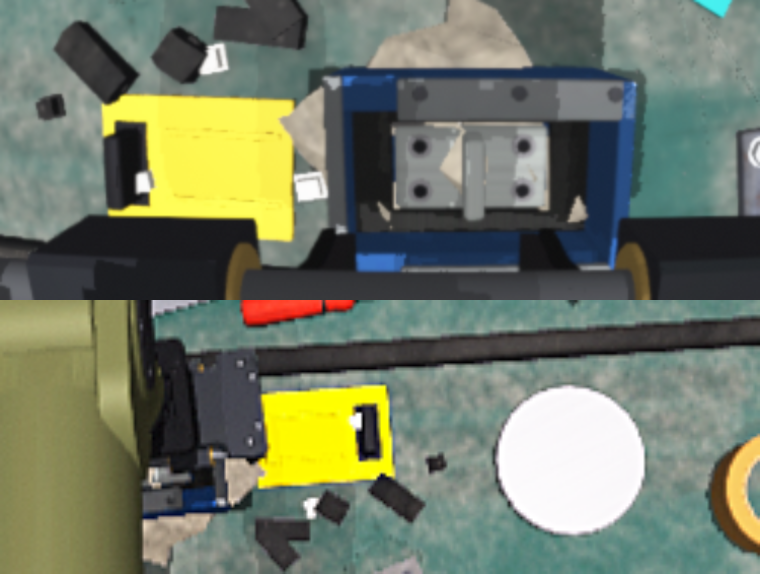

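The lid lies flat with the handle up, clear of the box, tube and plate. The bracket sits in the cavity with its web at crop (474,175), which is wrist pixel (297,207).

```bash
python3 - <<'E'
from h import *; import pickle
im,m,s=pickle.load(open("w5.pkl","rb"))
P=onz("wrist",m,[(292,207),(302.5,207),(297,207),(297,186),(297,229)],.052,s);print("web",P.round(4))
B=onz("wrist",m,[(257,182),(334,182),(256.5,226),(333.5,226)],.024,s);print("base",B.round(4),B.mean(0).round(4))
E
python3 plan.py .485,.0035,.12,96.5 .485,.0035,.042,96.5
```

```text
web [[0.4847 0.0007 0.052 ]
 [0.4835 0.0107 0.052 ]
 [0.4841 0.0055 0.052 ]
 [0.4639 0.0029 0.052 ]
 [0.5061 0.0083 0.052 ]]
base [[ 0.4692 -0.0364  0.024 ]
 [ 0.4599  0.0428  0.024 ]
 [ 0.5164 -0.0323  0.024 ]
 [ 0.5072  0.0497  0.024 ]] [0.4882 0.0059 0.024 ]
t 8.2 pos [ 0.4777 -0.0154  0.2064] yaw 96.3
[-0.009, 0.018, 0.086] [-0.0, -0.0, -0.2]
[-0.009, 0.018, 0.164] [-0.0, -0.0, -0.2]
```

Emit:
step_arm --commands '[{"travel": [-0.009, 0.02, 0.03], "turn": [0, 0, -0.2]}, {"travel": [-0.009, 0.02, 0.07], "turn": [0, 0, -0.2]}, {"travel": [-0.009, 0.02, 0.1], "turn": [0, 0, -0.2]}, {"travel": [-0.009, 0.02, 0.125], "turn": [0, 0, -0.2]}, {"travel": [-0.009, 0.02, 0.145], "turn": [0, 0, -0.2]}]'

```text
time: 8.7
position: [0.4838, 0.0047, 0.0599]
tool_rot: [0.175, -3.135, 0.002]
ft_force: [1.0, -0.5, -0.1]
grip_width: 0.499
grip_force: 0.0
```

Emit:
step_arm --commands '[{"travel": [0, 0, 0.01], "turn": [0, 0, 0]}, {"travel": [0, 0, 0.019], "turn": [0, 0, 0]}, {"travel": [0, 0, 0.019], "turn": [0, 0, 0]}, {"travel": [0, 0, 0.019], "turn": [0, 0, 0]}]'

```text
time: 9.1
position: [0.4851, 0.0066, 0.0432]
tool_rot: [-0.179, 3.135, 0.0]
ft_force: [0.2, 0.1, 0.5]
grip_width: 0.498
grip_force: 0.0
```

Emit:
step_arm --commands '[{"travel": [0, 0, 0.002], "turn": [0, 0, 0]}, {"travel": [0, 0, 0.002], "turn": [0, 0, 0]}, {"travel": [0, 0, 0.002], "turn": [0, 0, 0]}, {"travel": [0, 0, 0.002], "turn": [0, 0, 0]}, {"travel": [0, 0, 0.002], "turn": [0, 0, 0]}]' --gripper 0 --force 45

```text
time: 9.6
position: [0.4846, 0.0067, 0.0407]
tool_rot: [-0.18, 3.136, -0.0]
ft_force: [0.9, -1.7, 0.3]
grip_width: 0.13
grip_force: 0.9
```

Emit:
step_arm --commands '[{"travel": [0, 0, -0.005], "turn": [0, 0, 0]}, {"travel": [0, 0, -0.015], "turn": [0, 0, 0]}, {"travel": [0, 0, -0.03], "turn": [0, 0, 0]}, {"travel": [0, 0, -0.05], "turn": [0, 0, 0]}, {"travel": [0, 0, -0.07], "turn": [0, 0, 0]}]'

```text
time: 10.1
position: [0.4841, 0.0068, 0.1116]
tool_rot: [0.18, -3.136, -0.0]
ft_force: [0.2, -1.0, -2.9]
grip_width: 0.112
grip_force: 45.0
```

Emit:
step_arm --commands '[{"travel": [0, 0, -0.03], "turn": [0, 0, 0]}, {"travel": [0, 0, -0.06], "turn": [0, 0, 0]}, {"travel": [0, 0, -0.085], "turn": [0, 0, 0]}, {"travel": [0, 0, -0.085], "turn": [0, 0, 0]}]'

```text
time: 10.5
position: [0.4867, 0.007, 0.1995]
tool_rot: [-0.179, 3.129, 0.003]
ft_force: [0.5, -0.0, -2.9]
grip_width: 0.11
grip_force: 45.0
```

```bash
python3 plan.py .488,-.045,.195,96.4 .489,-.3,.195,96.4 .484,-.3705,.195,96.4 .484,-.3705,.06,96.4
python3 - <<'E'
from h import *; import pickle
# plate centre, second measure: top picture now and after-lid wrist picture
V=pickle.load(open("v0.pkl","rb"))["top"]; t=pickle.load(open("t5.pkl","rb")); H=hsv(t)
pb=blob((H[...,1]<40)&(H[...,2]>150),(357,213)); e=cv2.fitEllipse(cv2.convexHull(pb)); P=onz("top",V[1],pb[:,0],.015)
print(e,onz("top",V[1],[e[0]],.015),(P.max(0)+P.min(0))/2)
b=(H[...,0]>5)
E
```

```text
t 10.5 pos [0.4867 0.007  0.1995] yaw 96.6
[0.005, -0.052, 0.004] [0.1, 0.4, 0.2]
[0.033, -0.305, 0.004] [0.1, 0.4, 0.2]
[0.046, -0.375, 0.004] [0.1, 0.4, 0.2]
[0.047, -0.375, 0.139] [0.1, 0.4, 0.2]
((356.5399475097656, 205.00035095214844), (58.68147659301758, 77.39368438720703), 107.64883422851562) [[ 0.50059449 -0.36909436  0.015     ]] [ 0.49101078 -0.37205307  0.015     ]
```

Emit:
step_arm --commands '[{"travel": [0.004, -0.03, 0], "turn": [0, 0, 0]}, {"travel": [0.008, -0.07, 0], "turn": [0, 0, 0]}, {"travel": [0.012, -0.11, 0], "turn": [0, 0, 0]}, {"travel": [0.017, -0.15, 0], "turn": [0, 0, 0]}, {"travel": [0.022, -0.19, 0], "turn": [0, 0, 0]}]'

```text
time: 11.0
position: [0.4833, -0.1856, 0.1947]
tool_rot: [0.18, -3.136, -0.001]
ft_force: [0.7, -0.6, -2.7]
grip_width: 0.11
grip_force: 45.0
```

Emit:
step_arm --commands '[{"travel": [0.005, -0.04, 0], "turn": [0, 0, 0]}, {"travel": [0.01, -0.08, 0], "turn": [0, 0, 0]}, {"travel": [0.015, -0.12, 0], "turn": [0, 0, 0]}, {"travel": [0.015, -0.12, 0], "turn": [0, 0, 0]}, {"travel": [0.015, -0.12, 0], "turn": [0, 0, 0]}]'

```text
time: 11.5
position: [0.4817, -0.3062, 0.1944]
tool_rot: [0.175, -3.134, -0.0]
ft_force: [-0.0, 0.6, -3.1]
grip_width: 0.114
grip_force: 45.0
```

```bash
python3 plan.py .484,-.370,.13,96.4
python3 - <<'E'
from h import *; from bench import ctrl
s=ctrl.get_state(); im=ctrl.get_image("wrist"); m=ctrl.camera_model("wrist"); H=hsv(im)
import pickle; pickle.dump((im,m,s),open("w6.pkl","wb"))
cv2.imwrite("pics/w6.png",im[:,:,::-1]); print(s["position"])
E
```

```text
t 11.5 pos [ 0.4817 -0.3062  0.1944] yaw 96.4
[0.005, -0.064, 0.064] [0.0, -0.1, -0.0]
[ 0.4817463  -0.30618808  0.19435299]
```

View pics/w6.png

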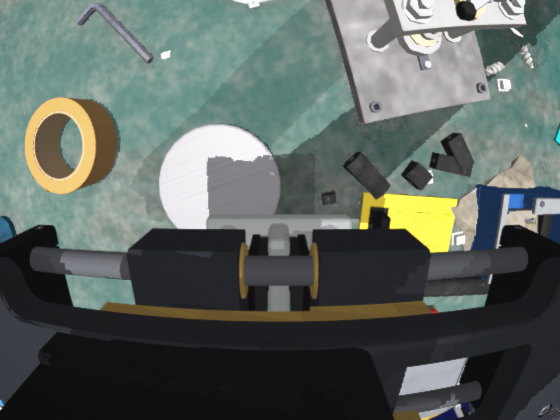

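The bracket is held level with its base at (207–365,222). The plate's arc is visible around (219,180), so I'll fit its centre from that.

Run:
```python
from h import *; import pickle
from scipy.optimize import least_squares
im,m,s=pickle.load(open("w6.pkl","rb")); H=hsv(im)
w=(H[...,1]<35)&(H[...,2]>140); c=blob(w,(185,185))[:,0]
c=c[(c[:,1]<212)&((c[:,0]<200)|(c[:,1]<150))]
P=onz("wrist",m,c,.015,s)[:,:2]
r=least_squares(lambda q:np.hypot(*(P-q).T)-.066,[.484,-.37],loss="soft_l1",f_scale=.001); print(len(c),r.x,np.abs(r.fun).max(),np.median(np.abs(r.fun)))
r=least_squares(lambda q:np.hypot(*(P-q[:2]).T)-q[2],[.484,-.37,.066],loss="soft_l1",f_scale=.001); print(r.x)
B=onz("wrist",m,[(207,222),(361,222)],.19,s); print(B.mean(0))
```

```text
339 [ 0.4829069  -0.39056811] 0.06801275699324372 0.010921757509998561
[ 0.69486918 -0.31239462  0.27712671]
[ 0.46076272 -0.30540656  0.19      ]
```

Run:
```python
from h import *; import pickle
from scipy.optimize import least_squares
im,m,s=pickle.load(open("w6.pkl","rb")); H=hsv(im)
w=(H[...,1]<50)&(H[...,2]>130)
w=cv2.morphologyEx(w.astype(np.uint8),cv2.MORPH_OPEN,np.ones((5,5)))>0
p=[(150+np.where(w[r,150:215])[0].min(),r) for r in range(140,210,5)]+[(c,110+np.where(w[110:160,c])[0].min()) for c in range(185,262,5) if w[110:160,c].any()]
print(p); P=onz("wrist",m,p,.015,s)[:,:2]
r=least_squares(lambda q:np.hypot(*(P-q).T)-.066,[.484,-.37],loss="soft_l1",f_scale=.001); print(r.x,(r.fun*1e3).round(1))
```

```text
[(np.int64(163), 140), (np.int64(150), 145), (np.int64(150), 150), (np.int64(150), 155), (np.int64(150), 160), (np.int64(150), 165), (np.int64(150), 170), (np.int64(150), 175), (np.int64(150), 180), (np.int64(150), 185), (np.int64(150), 190), (np.int64(150), 195), (np.int64(150), 200), (np.int64(150), 205), (185, np.int64(122)), (190, np.int64(125)), (195, np.int64(124)), (200, np.int64(124)), (205, np.int64(123)), (210, np.int64(122)), (215, np.int64(122)), (220, np.int64(124)), (225, np.int64(124)), (230, np.int64(125)), (235, np.int64(126)), (240, np.int64(128)), (245, np.int64(131)), (250, np.int64(133)), (255, np.int64(137)), (260, np.int64(141))]
[ 0.48042529 -0.38035503] [ 0.9  9.6  6.9  4.4  2.4  0.7 -0.5 -1.3 -1.6 -1.5 -0.9  0.3  1.9  3.9
  3.1 -1.6 -2.  -2.9 -2.3 -1.3 -0.9 -2.1 -0.9 -0.2  0.9  1.5  1.8  3.3
  3.7  4.8]
```

Run:
```python
from h import *; import pickle
from scipy.optimize import least_squares
im,m,s=pickle.load(open("w6.pkl","rb"))
p=[(159.5,180),(280.5,180),(210,124),(220,124),(230,125),(240,128),(250,133),(260,141)]
P=onz("wrist",m,p,.015,s)[:,:2]
r=least_squares(lambda q:np.hypot(*(P-q).T)-.066,[.484,-.37]); print(r.x,(r.fun*1e3).round(1))
```

```text
[ 0.48303966 -0.36885487] [-1.3 -0.7  0.6  0.1  0.2  0.  -0.2 -0.7]
```

Both views agree on (0.483–0.484, -0.369). Moving there: travel about 0.005, -0.063, then down.

Emit:
step_arm --commands '[{"travel": [0.003, -0.03, 0.01], "turn": [0, 0, 0]}, {"travel": [0.005, -0.063, 0.03], "turn": [0, 0, 0]}, {"travel": [0.005, -0.063, 0.065], "turn": [0, 0, 0]}, {"travel": [0.005, -0.063, 0.1], "turn": [0, 0, 0]}, {"travel": [0.005, -0.063, 0.125], "turn": [0, 0, 0]}]'

```text
time: 12.05
position: [0.4853, -0.3652, 0.0676]
tool_rot: [0.184, -3.134, -0.005]
ft_force: [0.3, 0.5, -2.0]
grip_width: 0.111
grip_force: 45.0
```

Emit:
step_arm --commands '[{"travel": [0, 0, 0.005], "turn": [0, 0, 0]}, {"travel": [0, 0, 0.01], "turn": [0, 0, 0]}, {"travel": [0, 0, 0.014], "turn": [0, 0, 0]}, {"travel": [0, 0, 0.014], "turn": [0, 0, 0]}]'

```text
time: 12.45
position: [0.4862, -0.3683, 0.0574]
tool_rot: [-0.181, 3.135, -0.001]
ft_force: [0.2, 0.6, -1.5]
grip_width: 0.113
grip_force: 45.0
```

Emit:
step_arm --commands '[{"travel": [0.0025, 0, 0.004], "turn": [0, 0, 0]}, {"travel": [0.0025, 0, 0.007], "turn": [0, 0, 0]}, {"travel": [0.0025, 0, 0.009], "turn": [0, 0, 0]}, {"travel": [0.0025, 0, 0.009], "turn": [0, 0, 0]}]'

```text
time: 12.85
position: [0.4828, -0.3686, 0.0473]
tool_rot: [0.18, -3.136, -0.001]
ft_force: [0.8, 0.6, -2.3]
grip_width: 0.109
grip_force: 45.0
```

Emit:
step_arm --commands '[{"travel": [0, 0, 0.001], "turn": [0, 0, 0]}, {"travel": [0, 0, 0.002], "turn": [0, 0, 0]}, {"travel": [0, 0, 0.002], "turn": [0, 0, 0]}]'

```text
time: 13.15
position: [0.4829, -0.3686, 0.0454]
tool_rot: [0.18, -3.136, -0.0]
ft_force: [0.4, 0.7, -2.9]
grip_width: 0.108
grip_force: 45.0
```

Not in contact yet; one more millimetre at a time.

Emit:
step_arm --commands '[{"travel": [0, 0, 0.0005], "turn": [0, 0, 0]}, {"travel": [0, 0, 0.001], "turn": [0, 0, 0]}, {"travel": [0, 0, 0.001], "turn": [0, 0, 0]}]'

```text
time: 13.45
position: [0.4829, -0.3687, 0.0445]
tool_rot: [0.18, -3.136, -0.0]
ft_force: [-0.0, -0.1, -2.6]
grip_width: 0.114
grip_force: 45.0
```

Emit:
step_arm --commands '[{"travel": [0, 0, 0.0005], "turn": [0, 0, 0]}, {"travel": [0, 0, 0.001], "turn": [0, 0, 0]}, {"travel": [0, 0, 0.001], "turn": [0, 0, 0]}]'

```text
time: 13.75
position: [0.483, -0.3687, 0.044]
tool_rot: [-0.18, 3.136, 0.001]
ft_force: [-1.1, 2.0, 3.0]
grip_width: 0.111
grip_force: 45.0
```

Contact (+3 N). Releasing.

Emit:
step_arm --commands '[{"travel": [0, 0, 0], "turn": [0, 0, 0]}, {"travel": [0, 0, 0], "turn": [0, 0, 0]}, {"travel": [0, 0, 0], "turn": [0, 0, 0]}, {"travel": [0, 0, 0], "turn": [0, 0, 0]}]' --gripper 0.4

```text
time: 14.15
position: [0.483, -0.3688, 0.0436]
tool_rot: [-0.18, 3.136, -0.0]
ft_force: [1.5, 0.0, -0.5]
grip_width: 0.36
grip_force: 0.0
```

Emit:
step_arm --commands '[{"travel": [0, 0, -0.02], "turn": [0, 0, 0]}, {"travel": [0, 0, -0.06], "turn": [0, 0, 0]}, {"travel": [0, 0, -0.1], "turn": [0, 0, 0]}, {"travel": [0, 0.02, -0.15], "turn": [0, 0, 0]}, {"travel": [0, 0.06, -0.18], "turn": [0, 0, 0]}]'

```text
time: 14.65
position: [0.476, -0.3151, 0.2247]
tool_rot: [-0.171, 3.135, -0.007]
ft_force: [0.6, 0.4, 0.8]
grip_width: 0.401
grip_force: 0.0
```

Emit:
step_arm --commands '[{"travel": [0, 0.04, 0], "turn": [0, 0, 0]}, {"travel": [0, 0.08, 0], "turn": [0, 0, 0]}, {"travel": [0, 0.12, 0], "turn": [0, 0, 0]}, {"travel": [0, 0.12, 0], "turn": [0, 0, 0]}]'

```text
time: 15.05
position: [0.463, -0.1861, 0.2213]
tool_rot: [-0.194, 3.134, 0.008]
ft_force: [0.4, 1.0, 0.1]
grip_width: 0.4
grip_force: 0.0
```

Run:
```python
from h import *; from bench import ctrl
t=ctrl.get_image("top"); b=ctrl.get_image("scene"); import pickle; pickle.dump((t,b),open("f.pkl","wb"))
a=cv2.resize(t[120:260,230:450],(400,254),interpolation=cv2.INTER_CUBIC); c=cv2.resize(b[150:350,190:410],(400,364),interpolation=cv2.INTER_CUBIC)
t0=cv2.resize(t[195-40:195+90,300:430],(364,364),interpolation=cv2.INTER_CUBIC)
cv2.imwrite("pics/f.png",np.hstack([c,t0])[:,:,::-1])
```

```text
(no output)
```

View pics/f.png

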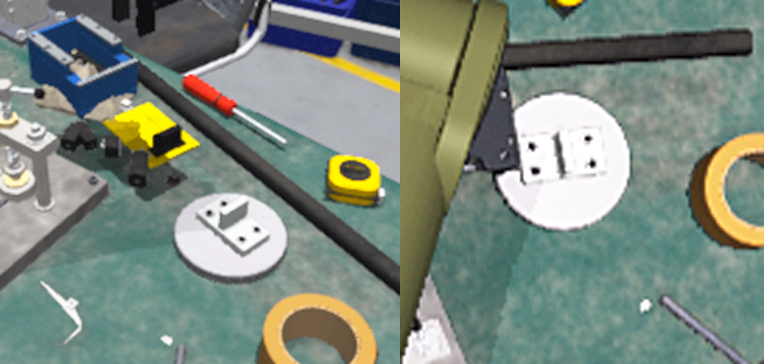

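The bracket stands upright in the middle of the plate, with its hole centroid at crop (561,156) against the plate's (563,161). The lid is flat with its handle up, the bystanders haven't moved, and the gripper is empty and clear.

```bash
python3 -c "
from bench import ctrl
print(ctrl.close_job())"
```

```text
the job is handed in; nothing more can be done
None
```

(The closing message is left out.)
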